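# Find and flag the loose bottle cap

## Task

One of the three blue-capped bottles was not closed properly. Gently feel the caps in the opening direction (counter-clockwise from above; each has some free play first), no harder than a light twist (never over 0.3 N m), until you find the one whose thread gives way, and turn that one on until its thread has clearly moved. Then slide the white marker tab in front of that bottle all the way from the green to the red end, leaving the other two tabs at green and the things lying around where they are.

Things in the scene. Friction and masses are not known exactly. Their poses are not given: they have to be found in the camera images.
- cap_1_center (a point): middle of a blue screw cap, 31 mm across, 15 mm high (z +-7.5 mm). Fingers must not reach more than 7 mm below this point: the bottle body there is 50 mm across. z is the cap's axis; x, y are the holder's axes (-x towards its marker track). The 3 bottles look alike; any of them may be the loose one. Bottles cannot be lifted out of their holders.
- cap_1 (a joint): unscrewing of this cap's thread, rad: 0 at first, grows counter-clockwise from above. The cap's shell first turns freely (drag 0.01 N m) through a hidden play of 0.1 to 0.65 rad not shown here, then takes the thread along. A tight thread then holds (reads under 0.06) at any permitted torque; a loose one gives way at 0.06 N m and turns on. About 0.15 to 0.2 N m is a good test torque.
- liner_1 (a joint): springy wind-up of this cap's soft liner, between its shell and its thread, rad, 0 at rest, + counter-clockwise from above: 0.25 rad per N m of torque on the cap (comes on top of the play). More than 0.075 rad (0.3 N m) either way means that the cap was forced.
- tab_1_grip (a point): middle of the upright fin of this holder's white marker tab, on the robot's side of the bottle: 18 mm along x, 10 mm along y, from 16 mm below to 16 mm above this point (which is 47 mm over the table). It slides along this point's y axis on a black track, from the green field (right, -y) to the red field (left, +y).
- tab_1 (a joint): position of this marker tab: 0 at the green end, 0.050 m at the red end; friction about 1.2 N, it stays where it is left
- cap_2_center (a point): middle of a blue screw cap, 31 mm across, 15 mm high (z +-7.5 mm). Fingers must not reach more than 7 mm below this point: the bottle body there is 50 mm across. z is the cap's axis; x, y are the holder's axes (-x towards its marker track). The 3 bottles look alike; any of them may be the loose one. Bottles cannot be lifted out of their holders.
- cap_2 (a joint): unscrewing of this cap's thread, rad: 0 at first, grows counter-clockwise from above. The cap's shell first turns freely (drag 0.01 N m) through a hidden play of 0.1 to 0.65 rad not shown here, then takes the thread along. A tight thread then holds (reads under 0.06) at any permitted torque; a loose one gives way at 0.06 N m and turns on. About 0.15 to 0.2 N m is a good test torque.
- liner_2 (a joint): springy wind-up of this cap's soft liner, between its shell and its thread, rad, 0 at rest, + counter-clockwise from above: 0.25 rad per N m of torque on the cap (comes on top of the play). More than 0.075 rad (0.3 N m) either way means that the cap was forced.
- tab_2_grip (a point): middle of the upright fin of this holder's white marker tab, on the robot's side of the bottle: 18 mm along x, 10 mm along y, from 16 mm below to 16 mm above this point (which is 47 mm over the table). It slides along this point's y axis on a black track, from the green field (right, -y) to the red field (left, +y).
- tab_2 (a joint): position of this marker tab: 0 at the green end, 0.050 m at the red end; friction about 1.2 N, it stays where it is left
- cap_3_center (a point): middle of a blue screw cap, 31 mm across, 15 mm high (z +-7.5 mm). Fingers must not reach more than 7 mm below this point: the bottle body there is 50 mm across. z is the cap's axis; x, y are the holder's axes (-x towards its marker track). The 3 bottles look alike; any of them may be the loose one. Bottles cannot be lifted out of their holders.
- cap_3 (a joint): unscrewing of this cap's thread, rad: 0 at first, grows counter-clockwise from above. The cap's shell first turns freely (drag 0.01 N m) through a hidden play of 0.1 to 0.65 rad not shown here, then takes the thread along. A tight thread then holds (reads under 0.06) at any permitted torque; a loose one gives way at 0.06 N m and turns on. About 0.15 to 0.2 N m is a good test torque.
- liner_3 (a joint): springy wind-up of this cap's soft liner, between its shell and its thread, rad, 0 at rest, + counter-clockwise from above: 0.25 rad per N m of torque on the cap (comes on top of the play). More than 0.075 rad (0.3 N m) either way means that the cap was forced.
- tab_3_grip (a point): middle of the upright fin of this holder's white marker tab, on the robot's side of the bottle: 18 mm along x, 10 mm along y, from 16 mm below to 16 mm above this point (which is 47 mm over the table). It slides along this point's y axis on a black track, from the green field (right, -y) to the red field (left, +y).
- tab_3 (a joint): position of this marker tab: 0 at the green end, 0.050 m at the red end; friction about 1.2 N, it stays where it is left
- pen_blue: bystander: pen lying on the desk, 145 x 11 x 9 mm, origin under its middle
- forceps: bystander: steel forceps lying on the desk, 134 x 18 x 9 mm, origin under their middle
- petri_dish_1: bystander: closed petri dish, 58 mm across, 15 mm high, origin under its middle

How it is judged:
By the outcome, as a careful person would: the job done as asked, in the order asked, and still so for the second after the job is handed in, with the robot touching nothing.
It also fails if it takes over 72 s, if anything falls off the work surface, if the arm or the gripper's body presses on something with over 40 N, if the wrist force passes 120 N, or if a joint passes its speed limit or range.

## Robot

A 6-joint arm with a two-finger parallel gripper is mounted at the origin on a cart in front of the work surface, level with it; the furniture and walls round the work are solid. World frame = base frame: x ahead of the robot, y to its left, z up, the work surface at z = 0. Lengths are in m, angles in rad, forces in N, time in s.
With the tool pointing down it reaches from about 0.35 to 0.975 m from the base axis. Payload 7.1 kg.
Tool frame: the origin (TCP) lies at the very end of the fingers, on their centre line; the grasp point (between the pads) lies 19 mm behind it (bot.tcp_to_grasp is the z of the grasp point in the tool frame, in m); z points along the fingers, y is the direction in which the jaws open and shut (so a half turn about z gives the same grasp; the last joint's range is limited). The gripper opens to 88 mm and grips with 3 to 60 N. Pads are 20 mm wide; open, the fingers measure 115 mm over their backs; the gripper's body (75 mm by 178 mm) begins 61 mm behind the grasp point.
Start: joints at [-1.29, 0.423, 1.63, -0, 1.089, -0.019], TCP at [0.185, -0.597, 0.223] pointing down, gripper open.
Joint ranges: [-3, 3], [-0.9, 2.11], [0.09, 2.58], [-1.31, 4.45], [0.11, 2.69], [-2.54, 2.54]. Speed limits (rad/s): [2.39, 2.39, 3.01, 3.14, 3.14, 3.14].

## Interface

Orientations are given as a unit quaternion [x, y, z, w].
In Python, from workcell import bot, viewer, ticket gives the robot as it stands.
- The arm moves only by the tool drive_tool, never from a script. Its argument "deltas" is a list that holds one entry, the list of rows, each a list of 6 numbers: the shift along the tool's x, y, z in mm, then the turn, a rotation vector about the tool's x, y, z in rad. A call has 1 to 10 rows; each row is the pose to reach, as a shift and turn from the pose commanded when the call began, along the tool's axes at that moment; what a row does not reach only later rows make up. A row lasts 1/12 s, in which the tool goes at most 41.7 mm and 7.16 degrees, less where a joint would pass 70% of its speed; a pose out of reach is approached as far as the arm can. A call with a gripper value outside its range is refused whole. "fingers" is the finger opening in mm, from 0 to 87.8, set as the call begins (left out, the last holds). The fingers move at their own pace and stop on an object; "squeeze" is the grip in N (left out, the last holds). Time passes only in rows, so rows that repeat a pose let the fingers close. It gives the time, the measured TCP pose, the force and the opening at its end, in the units of the state.
- bot.sense(): the state, without advancing time (a new reading comes with each control period).
- viewer.capture(name): name is "scene" or "top" or "wrist"; returns a dict with "pixels" (384x512x3 uint8, blue, green, red), "mtx" (3x3 intrinsics, pixels), "xyz" and "attitude" of the camera in the world. Camera axes: x right, y down, z forward; pixel columns grow to the right and rows downward; lengths in m; the calibration is good to about 2 mm. A picture is of the moment at which its call begins. There is no depth.
- ticket.close_job(): hands the job in, once; it reports no verdict.
The state is a dict: "time": time; "q": joint angles; "joint_velocities": joint speeds; "tau": joint torques, N m; "position": TCP position; "eef_rot": TCP orientation; "contact_force": force on the tool from outside, world axes, zero at the start; "wrist_torque": the same for the moment, N m; "width": finger opening in m.
Only numpy, scipy, OpenCV 4.12 (cv2) and the standard library are available. Lean on these libraries where they do the work, as an engineer would, in place of code of your own. Each camera call takes 0.05 s, during which the arm holds its last target.

## Working session

There is one attempt and no reset: what is moved stays moved. The work goes in short steps, Python scripts to look and compute and a tool call to move; the robot and the scene stay as the last step left them, time stands still between calls to the robot, and variables do not carry over. Pictures are saved under pics/ and viewed, and the job is handed in when it is done.

Besides the shell and the picture viewer there is one more tool, called after ">>>" by a JSON object that holds its "method" and its "body". drive_tool: Moves the arm, as the interface text tells. Its arguments: {"type":"object","properties":{"deltas":{"type":"array","items":{"type":"array","items":{"type":"array","items":{"type":"number"}}}},"fingers":{"type":"number"},"squeeze":{"type":"number"}},"required":["deltas"]}

```bash
ls; mkdir -p pics
python3 - <<'E'
from workcell import bot, viewer, ticket
import cv2
s=bot.sense(); print(s); print(bot.tcp_to_grasp)
for n in("scene","top"):
    d=viewer.capture(n); cv2.imwrite(f"pics/{n}0.png",d["pixels"]); print(n,d["mtx"],d["xyz"],d["attitude"])
E
```

```text
pics
{'time': 0.0, 'q': array([-1.29000939e+00,  4.23859052e-01,  1.63070708e+00,  4.15024574e-06,
        1.08862503e+00, -1.89758449e-02]), 'joint_velocities': array([-0.00025175, -0.00038611,  0.00157835,  0.00135318, -0.00079542,
        0.00093197]), 'tau': array([-2.05578312e-03, -5.44627869e+01, -2.73667842e+01,  6.40379498e-02,
        2.26049591e-02, -1.10508913e-04]), 'position': array([ 0.18443801, -0.59656001,  0.22188364]), 'eef_rot': array([ 9.88788624e-01,  1.49319855e-01, -1.02506181e-04, -7.92655599e-04]), 'contact_force': array([-0.48943548,  0.50834287, -0.19991095]), 'wrist_torque': array([-0.009802  ,  0.00849133, -0.07592114]), 'width': 0.08754903990942796}
-0.0187
scene [[406.96605459   0.         256.0565897 ]
 [  0.         406.96605459 193.12137115]
 [  0.           0.           1.        ]] [-0.00947404  0.71313626  1.18727711] [-0.31102585  0.88847071 -0.31612574  0.11809839]
top [[473.69066619   0.         249.71875654]
 [  0.         473.69066619 189.79004281]
 [  0.           0.           1.        ]] [0.27709331 0.04814701 1.55993513] [-0.69477918  0.71176528 -0.07398705  0.0720971 ]
```

View pics/scene0.png

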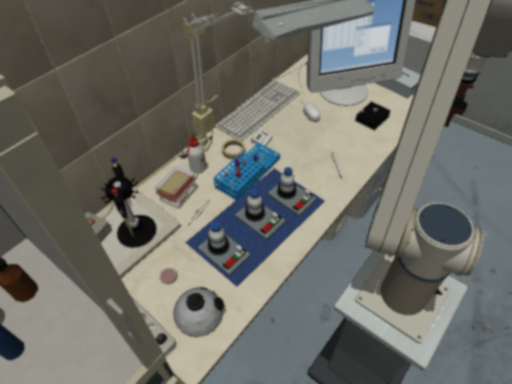

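View pics/top0.png

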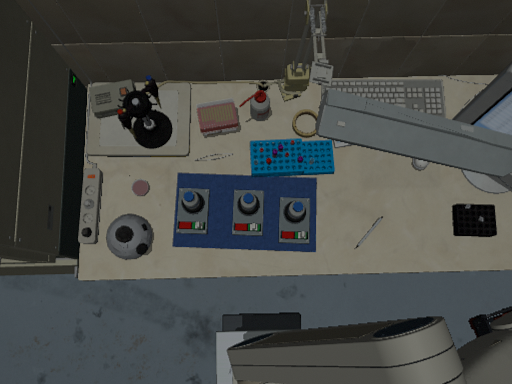

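Top view: three bottles on the blue mat at about (192,202), (249,202) and (295,210), with tabs below them. The lamp head is at upper right. Next I'll zoom in.

Run:
```python
import cv2,numpy as np
t=cv2.imread("pics/top0.png"); s=cv2.imread("pics/scene0.png")
a=cv2.resize(t[165:255,165:325],None,fx=5,fy=5,interpolation=cv2.INTER_CUBIC)
b=cv2.resize(s[160:280,190:330],None,fx=5,fy=5,interpolation=cv2.INTER_CUBIC)
cv2.imwrite("pics/t0z.png",a);cv2.imwrite("pics/s0z.png",b)
for n,im in(("t",t),("s",s)):
    h=cv2.cvtColor(im,cv2.COLOR_BGR2HSV)
    m=cv2.inRange(h,(100,120,90),(112,255,255))
    k,l,st,c=cv2.connectedComponentsWithStats(m)
    for i in range(1,k):
        if st[i,4]>15: print(n,st[i],c[i])
```

```text
t [184 191   9   9  64] [187.96875  195.484375]
t [243 194  10   8  63] [247.53968254 197.44444444]
t [293 202  10   9  67] [297.97014925 205.86567164]
s [ 188  143  134  141 4543] [250.75302663 207.91503412]
s [285 168   6   6  27] [287.59259259 170.55555556]
```

View pics/t0z.png

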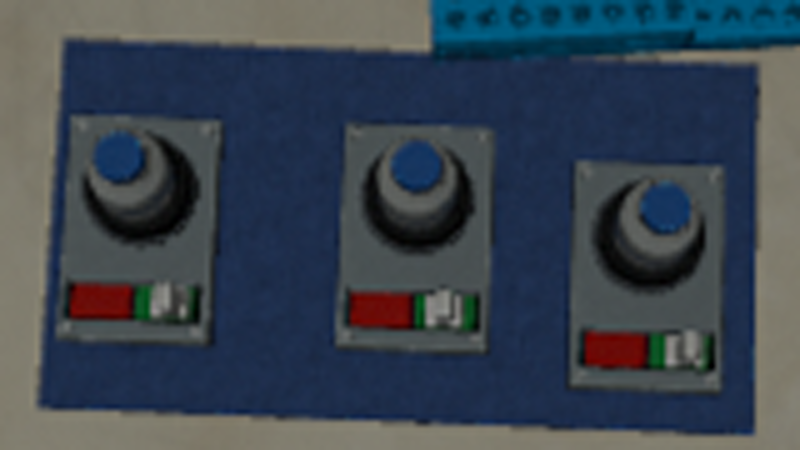

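View pics/s0z.png

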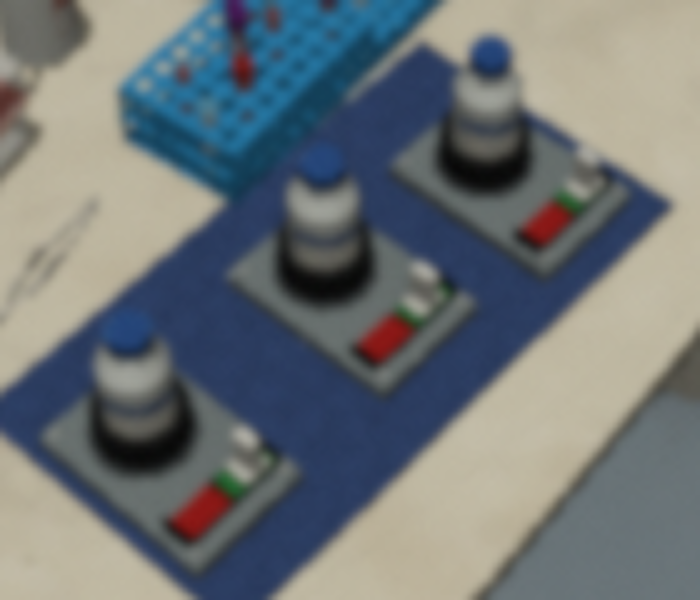

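```bash
cat > h.py <<'E'
import numpy as np,cv2
from scipy.spatial.transform import Rotation as R
CAL={"scene":(406.96605459,256.0565897,193.12137115,[-0.00947404,0.71313626,1.18727711],[-0.31102585,0.88847071,-0.31612574,0.11809839]),
"top":(473.69066619,249.71875654,189.79004281,[0.27709331,0.04814701,1.55993513],[-0.69477918,0.71176528,-0.07398705,0.0720971])}
def ray(cal,u,v):
    f,cx,cy,p,q=cal
    d=R.from_quat(q).as_matrix()@np.array([(u-cx)/f,(v-cy)/f,1.]); return np.array(p),d/np.linalg.norm(d)
def plane(cal,u,v,z):
    p,d=ray(cal,u,v); return p+d*(z-p[2])/d[2]
def tri(rs):
    A=np.zeros((3,3));b=np.zeros(3)
    for p,d in rs:
        M=np.eye(3)-np.outer(d,d);A+=M;b+=M@p
    x=np.linalg.solve(A,b); return x,[np.linalg.norm((np.eye(3)-np.outer(d,d))@(x-p)) for p,d in rs]
def cam(d):
    m=d["mtx"]; return (m[0,0],m[0,2],m[1,2],d["xyz"],d["attitude"])
E
python3 - <<'E'
from h import *
T=[(188,195.5),(247.5,197.4),(298,205.9)]
S=[(215.6,226.6),(254.4,192.6),(288,171.4)]
for t,s in zip(T,S):
    print(tri([ray(CAL["top"],*t),ray(CAL["scene"],*s)]), plane(CAL["top"],*t,.13))
# holder plate corners & tracks (z~0.01..)
z=lambda x,y:(165+(x+.5)/5-.5,165+(y+.5)/5-.5)
for n,c in {"A":[(72,117),(220,122),(208,345),(57,338)],"B":[(347,124),(493,131),(487,352),(336,345)],"C":[(577,161),(722,167),(720,391),(568,385)]}.items():
    P=[plane(CAL["top"],*z(*p),.012)[:2] for p in c]; print(n,np.round(P,4).tolist(), 'yaw', [np.degrees(np.arctan2(*( (P[0]-P[3])[::-1]))),np.degrees(np.arctan2(*((P[1]-P[2])[::-1])))], np.degrees(np.arctan2(-(P[0]-P[1])[0],(P[0]-P[1])[1])))
for n,p in dict(A=(178,290),B=(440,300),C=(693,340)).items(): print(n,plane(CAL["top"],*z(*p),.063))
E
```

```text
(array([0.56298921, 0.23037688, 0.12940551]), [np.float64(0.0011661752301511377), np.float64(0.001166175230150982)]) [0.56390517 0.23090516 0.13      ]
(array([0.55256608, 0.04771479, 0.13182487]), [np.float64(0.0006845883280379094), np.float64(0.0006845883280378114)]) [0.55353569 0.04803386 0.13      ]
(array([ 0.52428176, -0.10673324,  0.12352921]), [np.float64(0.00014409417411150502), np.float64(0.00014409417411156476)]) [ 0.52329857 -0.10597369  0.13      ]
A [[0.6139, 0.2761], [0.608, 0.1773], [0.4589, 0.1861], [0.4659, 0.285]] yaw [np.float64(-3.428881241179266), np.float64(-3.3782282358167506)] -3.359309950576744
B [[0.6046, 0.0925], [0.5975, -0.0049], [0.4499, 0.0035], [0.4569, 0.1022]] yaw [np.float64(-3.78317726474062), np.float64(-3.242331345549619)] -4.18700895689126
C [[0.5758, -0.0602], [0.5694, -0.1565], [0.4207, -0.1478], [0.427, -0.0487]] yaw [np.float64(-4.3947400938184495), np.float64(-3.3601452471969133)] -3.797820575101495
A [0.48846525 0.20042279 0.063     ]
B [0.47803527 0.03385933 0.063     ]
C [ 0.44866072 -0.12579704  0.063     ]
```

Run:
```python
from h import *
for t,s in [((326,92),(252,14)),((320,122),(265,33)),((455,150),(372,12))]:
    print(tri([ray(CAL["top"],*t),ray(CAL["scene"],*s)]))
from workcell import viewer
d=viewer.capture("wrist"); cv2.imwrite("pics/w0.png",d["pixels"]); print(d["mtx"],d["xyz"],d["attitude"])
```

```text
(array([ 0.67732754, -0.11743075,  0.64150061]), [np.float64(0.004690936990523401), np.float64(0.004690936990523641)])
(array([ 0.623776  , -0.10668978,  0.60951474]), [np.float64(0.004772643000058459), np.float64(0.004772643000058496)])
(array([ 0.51261288, -0.40613933,  0.59533784]), [np.float64(0.043972766676295405), np.float64(0.043972766676295294)])
[[295.59087515   0.         259.91060955]
 [  0.         295.59087515 194.54902095]
 [  0.           0.           1.        ]] [ 0.25415428 -0.57510764  0.38297122] [ 0.79779406 -0.58759408 -0.08096638  0.10817704]
```

View pics/w0.png

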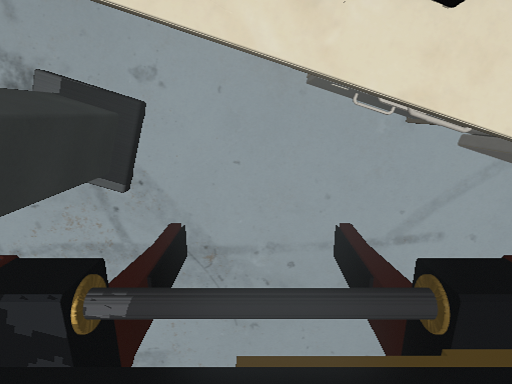

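```bash
cat >> h.py <<'E'
def go(s,pos,yaw,dz=0):
    """delta in tool axes (mm, rad) to reach pos with tool down, tool-x at yaw(rad)"""
    R0=R.from_quat(s["eef_rot"])
    Rt=R.from_euler("z",yaw)*R.from_euler("x",np.pi)
    d=R0.inv().apply(np.array(pos)-s["position"])*1000
    print("delta",np.round(d,1).tolist(),np.round((R0.inv()*Rt).as_rotvec(),4).tolist())
def show(s):
    x=R.from_quat(s["eef_rot"]).as_matrix()
    print("t %.2f"%s["time"],"p",np.round(s["position"],4),"yaw %.4f"%np.arctan2(x[1,0],x[0,0]),"tilt",np.round(x[:2,2],4),"F",np.round(s["contact_force"],2),"M",np.round(s["wrist_torque"],3),"w %.4f"%s["width"],"q",np.round(s["q"],2))
E
python3 - <<'E'
from h import *
from workcell import bot,viewer
s=bot.sense(); show(s); go(s,[.40,-.107,.26],-.0628)
q=[ 0.79779406,-0.58759408,-0.08096638,0.10817704]; print(R.from_quat(q).as_matrix())
E
```

```text
t 0.15 p [ 0.1845 -0.5967  0.2221] yaw 0.2998 tilt [-0.0003  0.0011] F [-0.4  -0.8  -0.52] M [ 0.027 -0.031 -0.086] w 0.0876 q [-1.29  0.42  1.63  0.    1.09 -0.02]
delta [350.5, -404.3, -37.4] [-0.0012, 0.0002, 0.3626]
[[ 0.29635528 -0.92004073 -0.25631737]
 [-0.95507555 -0.28606184 -0.07745527]
 [-0.00206062  0.26775673 -0.96348435]]
```

>>> {"method": "drive_tool", "body": {"deltas": [[[450, -423, -58, 0, 0, 0.36], [450, -423, -58, 0, 0, 0.36], [450, -423, -58, 0, 0, 0.36], [450, -423, -58, 0, 0, 0.36], [450, -423, -58, 0, 0, 0.36], [450, -423, -58, 0, 0, 0.36], [450, -423, -58, 0, 0, 0.36], [450, -423, -58, 0, 0, 0.36], [450, -423, -58, 0, 0, 0.36], [450, -423, -58, 0, 0, 0.36]]], "fingers": 60, "squeeze": 8}}

```text
time: 0.98
position: [0.3899, -0.2345, 0.2619]
eef_rot: [1.0, -0.03, 0.0, 0.0]
contact_force: [0.9, -1.5, 0.2]
width: 0.0604
```

Run:
```python
from h import *
from workcell import bot,viewer
s=bot.sense(); show(s); go(s,[.49,-.06,.28],-.0628)
```

```text
t 0.98 p [ 0.3899 -0.2345  0.2619] yaw -0.0606 tilt [ 0.0001 -0.0001] F [ 0.89 -1.51  0.23] M [-0.008 -0.019  0.012] w 0.0604 q [-0.57  0.12  1.95  0.    1.07  1.06]
delta [89.4, -180.2, -18.1] [0.0001, -0.0001, 0.0022]
```

>>> {"method": "drive_tool", "body": {"deltas": [[[85, -172, -17, 0, 0, 0], [85, -172, -17, 0, 0, 0], [85, -172, -17, 0, 0, 0], [85, -172, -17, 0, 0, 0], [85, -172, -17, 0, 0, 0], [85, -172, -17, 0, 0, 0], [85, -172, -17, 0, 0, 0], [85, -172, -17, 0, 0, 0]]]}}

```text
time: 1.65
position: [0.4841, -0.0699, 0.2783]
eef_rot: [1.0, -0.03, -0.001, 0.0]
contact_force: [0.1, -1.0, -0.7]
width: 0.0598
```

Run:
```python
from h import *
from workcell import bot,viewer
import pickle
s=bot.sense(); show(s)
d=viewer.capture("wrist"); cv2.imwrite("pics/w1.png",d["pixels"]); pickle.dump(cam(d),open("w1.pkl","wb"))
s=bot.sense(); show(s)
```

```text
t 1.65 p [ 0.4841 -0.0699  0.2783] yaw -0.0596 tilt [-0.001  -0.0001] F [ 0.14 -0.98 -0.73] M [-0.017  0.047 -0.015] w 0.0598 q [-0.17  0.15  1.87 -0.    1.12  1.46]
t 1.70 p [ 0.4839 -0.0704  0.2783] yaw -0.0607 tilt [-0.001  -0.0001] F [0.47 0.95 0.37] M [0.043 0.014 0.003] w 0.0600 q [-0.17  0.15  1.87 -0.    1.12  1.46]
```

View pics/w1.png

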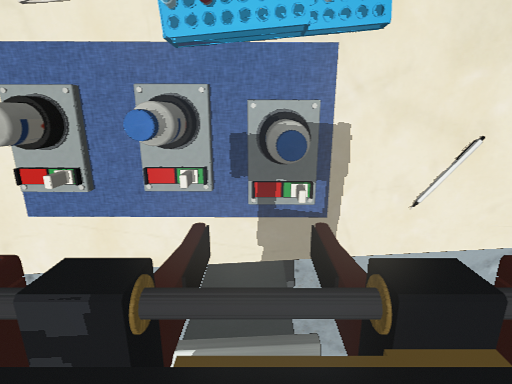

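Wrist view: cap C is at about (291,146), cap B at (141,124) and the left bottle is half out of frame. The tabs are at about (298,190), (186,178) and (62,180), all on green. Next I'll measure the blobs.

Run:
```python
from h import *
import pickle
W=pickle.load(open("w1.pkl","rb"))
im=cv2.imread("pics/w1.png"); h=cv2.cvtColor(im,cv2.COLOR_BGR2HSV)
for u,v in [(291,146),(285,140),(141,124),(125,124),(150,110),(200,75),(298,190),(306,185),(186,178)]: print(u,v,h[v,u])
m=cv2.inRange(h,(100,160,120),(115,255,255))
k,l,st,c=cv2.connectedComponentsWithStats(m)
cs=[]
for i in range(1,k):
    if st[i,4]>200: print(st[i],c[i])
z=cv2.resize(im[90:215,110:330],None,fx=3.6,fy=3.6,interpolation=cv2.INTER_CUBIC);cv2.imwrite("pics/w1z.png",z)
```

```text
291 146 [108 139 108]
285 140 [108 145 109]
141 124 [107 161 181]
125 124 [107 169 175]
150 110 [ 36   9 135]
200 75 [110 122 140]
298 190 [ 25  15 102]
306 185 [ 15  10 245]
186 178 [ 25  16 173]
[304  25  76  10 297] [340.32659933  29.2020202 ]
[260  26  44  13 297] [282.0976431   31.85858586]
[163  30  53  13 235] [190.07234043  37.55319149]
[124 110  30  31 723] [138.45781466 124.79114799]
```

View pics/w1z.png

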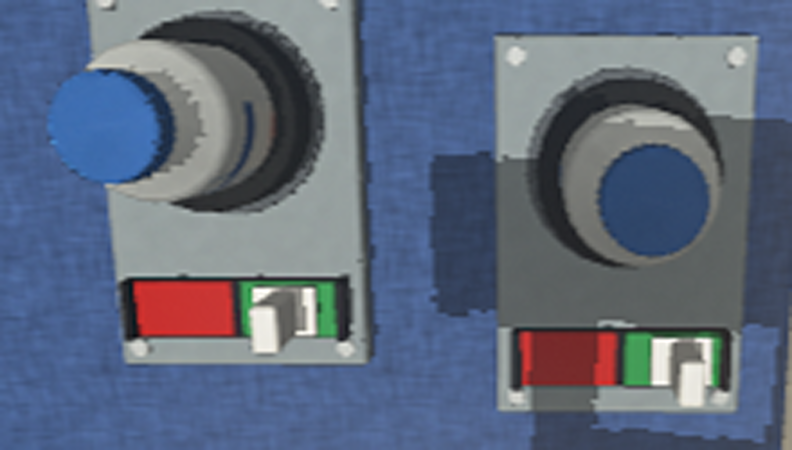

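Run:
```python
from h import *
import pickle
W=pickle.load(open("w1.pkl","rb")); print(W)
zz=lambda x,y:(110+(x+.5)/3.6-.5,90+(y+.5)/3.6-.5)
C=zz(655,200);B=zz(104,126)
for c,t in ((C,(298,205.9)),(B,(247.5,197.4))):
    print(tri([ray(W,*c),ray(CAL["top"],*t)]), [plane(W,*c,z) for z in (.125,.135)])
for f,t in ((zz(691,385),(693,340)),(zz(264,330),(440,300))):
    t=(165+(t[0]+.5)/5-.5,165+(t[1]+.5)/5-.5)
    print("fin",plane(W,*f,.063),tri([ray(W,*f),ray(CAL["top"],*t)]))
for n,c in {"B":[(90,-1),(356,2),(372,362),(126,362)],"C":[(496,36),(757,38),(737,411),(498,411)]}.items():
    print(n,[np.round(plane(W,*zz(*p),.012)[:2],4).tolist() for p in c])
```

```text
(np.float64(295.59087514886306), np.float64(259.91060955160873), np.float64(194.5490209483106), array([ 0.55705415, -0.07420292,  0.43917739]), array([-0.67978934,  0.72073238,  0.09898445, -0.09291595]))
(array([ 0.52251568, -0.1049465 ,  0.134585  ]), [np.float64(0.0005301846791503215), np.float64(0.0005301846791503163)]) [array([ 0.52145151, -0.10536465,  0.125     ]), array([ 0.52258471, -0.10437279,  0.135     ])]
(array([0.55219707, 0.0479348 , 0.13590058]), [np.float64(0.00021830252336700148), np.float64(0.00021830252336688623)]) [array([0.55182551, 0.05220628, 0.125     ]), array([0.55199193, 0.04818279, 0.135     ])]
fin [ 0.44617119 -0.12272171  0.063     ] (array([ 0.4479117 , -0.12353406,  0.06892634]), [np.float64(0.0015645815932698753), np.float64(0.0015645815932698464)])
fin [0.47595394 0.03138663 0.063     ] (array([0.4769773 , 0.03262555, 0.06311578]), [np.float64(0.0016110468949147928), np.float64(0.0016110468949148754)])
B [[0.5968, 0.0951], [0.5898, -0.0055], [0.4488, 0.0027], [0.4548, 0.1047]]
C [[0.5744, -0.0577], [0.5679, -0.1574], [0.4186, -0.1484], [0.4245, -0.0481]]
```

Run:
```python
from h import *
from workcell import bot
s=bot.sense(); show(s); go(s,[.5225,-.1046,.165],-.0628)
```

```text
t 1.70 p [ 0.4839 -0.0704  0.2783] yaw -0.0607 tilt [-0.001  -0.0001] F [0.47 0.95 0.37] M [0.043 0.014 0.003] w 0.0600 q [-0.17  0.15  1.87 -0.    1.12  1.46]
delta [40.7, 31.8, 113.3] [0.0002, 0.001, 0.0021]
```

>>> {"method": "drive_tool", "body": {"deltas": [[[14, 11, 38, 0, 0, 0], [27, 21, 75, 0, 0, 0], [40.7, 31.8, 113, 0, 0, 0], [40.7, 31.8, 113, 0, 0, 0], [40.7, 31.8, 113, 0, 0, 0], [40.7, 31.8, 113, 0, 0, 0]]]}}

```text
time: 2.2
position: [0.5232, -0.1047, 0.1667]
eef_rot: [1.0, -0.031, 0.0, 0.0]
contact_force: [-1.1, 0.6, 0.8]
width: 0.0602
```

Run:
```python
from h import *
from workcell import bot,viewer
s=bot.sense(); show(s); go(s,[.5225,-.1046,.1235],-.0628)
d=viewer.capture("wrist"); cv2.imwrite("pics/w2.png",d["pixels"])
```

```text
t 2.20 p [ 0.5232 -0.1047  0.1667] yaw -0.0618 tilt [ 0.0003 -0.    ] F [-1.1   0.58  0.77] M [-0.006  0.025 -0.032] w 0.0602 q [-0.22  0.37  1.88  0.    0.9   1.41]
delta [-0.7, -0.1, 43.2] [0.0, -0.0003, 0.001]
```

View pics/w2.png

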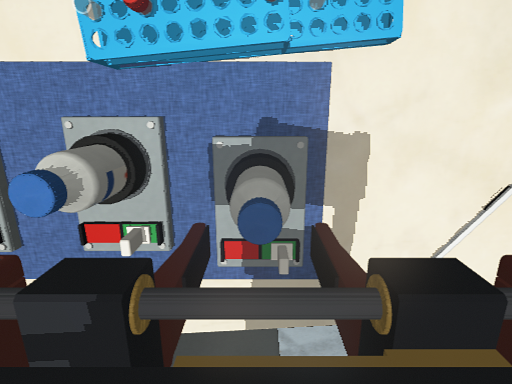

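Cap C is centred between the fingertips (cap at column 260, tips at 207 and 315). I'll descend and close lightly.

>>> {"method": "drive_tool", "body": {"deltas": [[[-0.5, 0, 22, 0, 0, 0], [-0.5, 0, 43, 0, 0, 0], [-0.5, 0, 43, 0, 0, 0], [-0.5, 0, 43, 0, 0, 0], [-0.5, 0, 43, 0, 0, 0]]]}}

```text
time: 2.67
position: [0.524, -0.1041, 0.125]
eef_rot: [1.0, -0.03, 0.002, 0.0]
contact_force: [0.8, -0.5, -0.9]
width: 0.0595
```

>>> {"method": "drive_tool", "body": {"deltas": [[[0, 0, 0, 0, 0, 0], [0, 0, 0, 0, 0, 0], [0, 0, 0, 0, 0, 0], [0, 0, 0, 0, 0, 0], [0, 0, 0, 0, 0, 0], [0, 0, 0, 0, 0, 0]]], "fingers": 20, "squeeze": 12}}

```text
time: 3.17
position: [0.5243, -0.1042, 0.1243]
eef_rot: [1.0, -0.03, 0.002, 0.0]
contact_force: [-0.7, 1.1, 7.9]
width: 0.0312
```

Run:
```python
from h import *
from workcell import bot,viewer
s=bot.sense(); show(s)
```

```text
t 3.17 p [ 0.5243 -0.1042  0.1243] yaw -0.0603 tilt [ 0.0033 -0.0006] F [-0.66  1.09  7.87] M [0.077 0.057 0.004] w 0.0312 q [-0.22  0.43  1.9   0.    0.81  1.41]
```

>>> {"method": "drive_tool", "body": {"deltas": [[[0, 0, 0, 0, 0, -0.04], [0, 0, 0, 0, 0, -0.08], [0, 0, 0, 0, 0, -0.08], [0, 0, 0, 0, 0, -0.08]]]}}

```text
time: 3.5
position: [0.5245, -0.1042, 0.1243]
eef_rot: [1.0, 0.01, 0.002, 0.0]
contact_force: [0.3, 0.2, 8.0]
width: 0.0311
```

```bash
cat > g.py <<'E'
from h import *
from workcell import bot
show(bot.sense())
E
python3 g.py
```

```text
t 3.50 p [ 0.5245 -0.1042  0.1243] yaw 0.0199 tilt [ 0.0035 -0.0007] F [0.33 0.16 7.97] M [0.151 0.013 0.01 ] w 0.0311 q [-0.22  0.43  1.9   0.    0.81  1.33]
```

>>> {"method": "drive_tool", "body": {"deltas": [[[0, 0, 0, 0, 0, -0.02], [0, 0, 0, 0, 0, -0.04], [0, 0, 0, 0, 0, -0.04]]]}}

```text
time: 3.75
position: [0.5244, -0.1042, 0.1243]
eef_rot: [1.0, 0.03, 0.002, 0.0]
contact_force: [-0.1, 1.0, 8.6]
width: 0.0304
```

```bash
python3 g.py
```

```text
t 3.75 p [ 0.5244 -0.1042  0.1243] yaw 0.0605 tilt [ 0.0035 -0.0005] F [-0.09  1.    8.64] M [ 0.104  0.039 -0.072] w 0.0304 q [-0.22  0.43  1.9   0.    0.81  1.29]
```

>>> {"method": "drive_tool", "body": {"deltas": [[[0, 0, 0, 0, 0, -0.015], [0, 0, 0, 0, 0, -0.015]]]}}

```text
time: 3.92
position: [0.5245, -0.1042, 0.1243]
eef_rot: [0.999, 0.038, 0.002, 0.0]
contact_force: [0.3, 0.3, 8.7]
width: 0.0306
```

```bash
python3 g.py
```

```text
t 3.92 p [ 0.5245 -0.1042  0.1243] yaw 0.0752 tilt [ 0.0035 -0.0005] F [0.28 0.28 8.66] M [ 0.213 -0.05  -0.081] w 0.0306 q [-0.22  0.43  1.9   0.    0.81  1.28]
```

>>> {"method": "drive_tool", "body": {"deltas": [[[0, 0, 0, 0, 0, -0.015], [0, 0, 0, 0, 0, -0.015]]]}}

```text
time: 4.08
position: [0.5244, -0.1042, 0.1243]
eef_rot: [0.999, 0.045, 0.002, 0.0]
contact_force: [0.1, 0.8, 8.3]
width: 0.0307
```

```bash
python3 g.py
```

```text
t 4.08 p [ 0.5244 -0.1042  0.1243] yaw 0.0901 tilt [ 0.0035 -0.0004] F [0.09 0.85 8.34] M [ 0.192  0.03  -0.058] w 0.0307 q [-0.22  0.43  1.9   0.    0.81  1.26]
```

>>> {"method": "drive_tool", "body": {"deltas": [[[0, 0, 0, 0, 0, 0]]]}}

```text
time: 4.17
position: [0.5244, -0.1042, 0.1243]
eef_rot: [0.999, 0.045, 0.002, 0.0]
contact_force: [-0.7, 0.3, 8.5]
width: 0.0301
```

```bash
python3 g.py
```

```text
t 4.17 p [ 0.5244 -0.1042  0.1243] yaw 0.0895 tilt [ 0.0035 -0.0005] F [-0.75  0.35  8.49] M [ 0.165  0.021 -0.044] w 0.0301 q [-0.22  0.43  1.9   0.    0.81  1.26]
```

>>> {"method": "drive_tool", "body": {"deltas": [[[0, 0, 0, 0, 0, -0.03], [0, 0, 0, 0, 0, -0.03]]]}}

```text
time: 4.33
position: [0.5244, -0.1041, 0.1243]
eef_rot: [0.998, 0.06, 0.002, 0.0]
contact_force: [1.2, 0.1, 9.0]
width: 0.0302
```

```bash
python3 g.py
```

```text
t 4.33 p [ 0.5244 -0.1041  0.1243] yaw 0.1208 tilt [ 0.0034 -0.0004] F [1.21 0.14 8.97] M [ 0.2   -0.037 -0.02 ] w 0.0302 q [-0.22  0.43  1.9   0.    0.81  1.23]
```

>>> {"method": "drive_tool", "body": {"deltas": [[[0, 0, 0, 0, 0, -0.02], [0, 0, 0, 0, 0, -0.02]]]}}

```text
time: 4.5
position: [0.5244, -0.1041, 0.1243]
eef_rot: [0.998, 0.07, 0.002, 0.0]
contact_force: [1.0, 0.4, 8.1]
width: 0.0307
```

```bash
python3 g.py
```

```text
t 4.50 p [ 0.5244 -0.1041  0.1243] yaw 0.1404 tilt [ 0.0034 -0.0003] F [0.98 0.41 8.08] M [ 0.25   0.038 -0.052] w 0.0307 q [-0.22  0.43  1.9   0.    0.81  1.21]
```

```bash
echo 'print("tau6 %.4f"%bot.sense()["tau"][5])' >> g.py; python3 g.py
```

```text
t 4.50 p [ 0.5244 -0.1041  0.1243] yaw 0.1404 tilt [ 0.0034 -0.0003] F [0.98 0.41 8.08] M [ 0.25   0.038 -0.052] w 0.0307 q [-0.22  0.43  1.9   0.    0.81  1.21]
tau6 -0.3016
```

>>> {"method": "drive_tool", "body": {"deltas": [[[0, 0, 0, 0, 0, -0.02], [0, 0, 0, 0, 0, -0.04], [0, 0, 0, 0, 0, -0.04]]]}}

```text
time: 4.75
position: [0.5244, -0.1041, 0.1244]
eef_rot: [0.996, 0.09, 0.002, 0.0]
contact_force: [0.4, 1.6, 8.4]
width: 0.0309
```

```bash
python3 g.py
```

```text
t 4.75 p [ 0.5244 -0.1041  0.1244] yaw 0.1804 tilt [ 0.0035 -0.0003] F [0.43 1.61 8.45] M [ 0.307  0.092 -0.069] w 0.0309 q [-0.22  0.43  1.9   0.    0.81  1.17]
tau6 -0.3292
```

>>> {"method": "drive_tool", "body": {"deltas": [[[0, 0, 0, 0, 0, -0.02], [0, 0, 0, 0, 0, -0.03], [0, 0, 0, 0, 0, -0.03]]]}}

```text
time: 5.0
position: [0.5244, -0.104, 0.1243]
eef_rot: [0.994, 0.105, 0.002, 0.0]
contact_force: [0.2, 1.2, 7.6]
width: 0.0306
```

```bash
python3 g.py
```

```text
t 5.00 p [ 0.5244 -0.104   0.1243] yaw 0.2099 tilt [ 0.0034 -0.0002] F [0.16 1.23 7.63] M [ 0.311  0.054 -0.081] w 0.0306 q [-0.22  0.43  1.9   0.    0.81  1.14]
tau6 -0.2375
```

>>> {"method": "drive_tool", "body": {"deltas": [[[0, 0, 0, 0, 0, 0], [0, 0, 0, 0, 0, -0.02], [0, 0, 0, 0, 0, -0.04], [0, 0, 0, 0, 0, -0.04]]], "squeeze": 18}}

```text
time: 5.33
position: [0.5244, -0.104, 0.1243]
eef_rot: [0.992, 0.125, 0.002, 0.0]
contact_force: [-0.1, 2.1, 7.5]
width: 0.0301
```

```bash
python3 g.py
```

```text
t 5.33 p [ 0.5244 -0.104   0.1243] yaw 0.2504 tilt [ 0.0033 -0.0001] F [-0.07  2.14  7.53] M [ 0.427  0.054 -0.068] w 0.0301 q [-0.22  0.43  1.9   0.    0.81  1.1 ]
tau6 -0.3300
```

>>> {"method": "drive_tool", "body": {"deltas": [[[0, 0, 0, 0, 0, -0.02], [0, 0, 0, 0, 0, -0.03], [0, 0, 0, 0, 0, -0.03]]]}}

```text
time: 5.58
position: [0.5243, -0.104, 0.1243]
eef_rot: [0.99, 0.139, 0.002, 0.0]
contact_force: [-0.6, 1.0, 8.9]
width: 0.0304
```

```bash
python3 g.py
```

```text
t 5.58 p [ 0.5243 -0.104   0.1243] yaw 0.2799 tilt [ 0.0032 -0.0001] F [-0.6   0.98  8.86] M [ 0.416  0.108 -0.014] w 0.0304 q [-0.22  0.43  1.9   0.    0.81  1.07]
tau6 -0.2372
```

>>> {"method": "drive_tool", "body": {"deltas": [[[0, 0, 0, 0, 0, -0.02], [0, 0, 0, 0, 0, -0.03], [0, 0, 0, 0, 0, -0.03]]]}}

```text
time: 5.83
position: [0.5243, -0.1039, 0.1244]
eef_rot: [0.988, 0.154, 0.002, 0.0]
contact_force: [0.5, 2.6, 9.0]
width: 0.0305
```

```bash
python3 g.py
```

```text
t 5.83 p [ 0.5243 -0.1039  0.1244] yaw 0.3099 tilt [ 0.0032 -0.0001] F [0.49 2.61 8.96] M [ 0.477  0.098 -0.112] w 0.0305 q [-0.22  0.43  1.9   0.    0.81  1.04]
tau6 -0.2311
```

>>> {"method": "drive_tool", "body": {"deltas": [[[0, 0, 0, 0, 0, -0.02], [0, 0, 0, 0, 0, -0.03], [0, 0, 0, 0, 0, -0.03]]]}}

```text
time: 6.08
position: [0.5243, -0.1039, 0.1243]
eef_rot: [0.986, 0.169, 0.002, 0.0]
contact_force: [-0.2, 1.4, 9.2]
width: 0.0305
```

```bash
python3 g.py
```

```text
t 6.08 p [ 0.5243 -0.1039  0.1243] yaw 0.3398 tilt [0.0031 0.0001] F [-0.17  1.4   9.22] M [ 0.499  0.131 -0.058] w 0.0305 q [-0.22  0.43  1.9   0.    0.81  1.01]
tau6 -0.2400
```

>>> {"method": "drive_tool", "body": {"deltas": [[[0, 0, 0, 0, 0, -0.02], [0, 0, 0, 0, 0, -0.03], [0, 0, 0, 0, 0, -0.03]]]}}

```text
time: 6.33
position: [0.5243, -0.1039, 0.1243]
eef_rot: [0.983, 0.184, 0.002, 0.0]
contact_force: [-0.4, 2.7, 9.4]
width: 0.0309
```

```bash
python3 g.py
```

```text
t 6.33 p [ 0.5243 -0.1039  0.1243] yaw 0.3698 tilt [0.0031 0.0001] F [-0.35  2.68  9.38] M [ 0.568  0.119 -0.068] w 0.0309 q [-0.22  0.43  1.9   0.    0.81  0.98]
tau6 -0.2496
```

>>> {"method": "drive_tool", "body": {"deltas": [[[0, 0, 0, 0, 0, -0.02], [0, 0, 0, 0, 0, -0.03], [0, 0, 0, 0, 0, -0.03]]]}}

```text
time: 6.58
position: [0.5242, -0.1038, 0.1243]
eef_rot: [0.98, 0.199, 0.001, 0.0]
contact_force: [-0.9, 1.4, 8.1]
width: 0.0306
```

```bash
python3 g.py
```

```text
t 6.58 p [ 0.5242 -0.1038  0.1243] yaw 0.3997 tilt [0.003  0.0002] F [-0.87  1.4   8.06] M [ 0.578  0.164 -0.118] w 0.0306 q [-0.22  0.43  1.9   0.    0.81  0.95]
tau6 -0.2877
```

>>> {"method": "drive_tool", "body": {"deltas": [[[0, 0, 0, 0, 0, -0.02], [0, 0, 0, 0, 0, -0.03], [0, 0, 0, 0, 0, -0.03]]]}}

```text
time: 6.83
position: [0.5242, -0.1038, 0.1243]
eef_rot: [0.977, 0.213, 0.001, 0.0]
contact_force: [0.3, 2.4, 9.0]
width: 0.0309
```

```bash
python3 g.py
```

```text
t 6.83 p [ 0.5242 -0.1038  0.1243] yaw 0.4296 tilt [0.003  0.0002] F [0.26 2.45 9.03] M [ 0.535  0.144 -0.16 ] w 0.0309 q [-0.22  0.43  1.9   0.    0.81  0.92]
tau6 -0.2929
```

>>> {"method": "drive_tool", "body": {"deltas": [[[0, 0, 0, 0, 0, -0.02], [0, 0, 0, 0, 0, -0.03], [0, 0, 0, 0, 0, -0.03]]]}}

```text
time: 7.08
position: [0.5242, -0.1038, 0.1243]
eef_rot: [0.974, 0.228, 0.001, 0.0]
contact_force: [-0.3, 2.6, 9.1]
width: 0.0303
```

```bash
python3 g.py
```

```text
t 7.08 p [ 0.5242 -0.1038  0.1243] yaw 0.4597 tilt [0.0028 0.0003] F [-0.25  2.65  9.15] M [ 0.564  0.213 -0.183] w 0.0303 q [-0.22  0.43  1.9   0.    0.81  0.89]
tau6 -0.2902
```

>>> {"method": "drive_tool", "body": {"deltas": [[[0, 0, 0, 0, 0, -0.02], [0, 0, 0, 0, 0, -0.03], [0, 0, 0, 0, 0, -0.03]]]}}

```text
time: 7.33
position: [0.5242, -0.1038, 0.1243]
eef_rot: [0.97, 0.242, 0.001, 0.0]
contact_force: [-0.0, 2.9, 8.2]
width: 0.0307
```

```bash
python3 g.py
```

```text
t 7.33 p [ 0.5242 -0.1038  0.1243] yaw 0.4896 tilt [0.0028 0.0003] F [-0.02  2.85  8.18] M [ 0.616  0.218 -0.154] w 0.0307 q [-0.22  0.43  1.9   0.    0.81  0.86]
tau6 -0.2880
```

>>> {"method": "drive_tool", "body": {"deltas": [[[0, 0, 0, 0, 0, -0.02], [0, 0, 0, 0, 0, -0.03], [0, 0, 0, 0, 0, -0.03]]]}}

```text
time: 7.58
position: [0.5241, -0.1038, 0.1243]
eef_rot: [0.966, 0.257, 0.001, 0.0]
contact_force: [-0.9, 2.6, 9.9]
width: 0.0306
```

```bash
python3 g.py
```

```text
t 7.58 p [ 0.5241 -0.1038  0.1243] yaw 0.5196 tilt [0.0027 0.0003] F [-0.9   2.6   9.86] M [ 0.685  0.209 -0.081] w 0.0306 q [-0.22  0.43  1.9   0.    0.81  0.83]
tau6 -0.2957
```

The joint-6 torque is cleaner than the wrist moment. It stepped up by 0.05 N m at about 0.45 rad turned, then stayed flat, which suggests the thread is giving way. To rule out slip I'll grip harder and turn on.

>>> {"method": "drive_tool", "body": {"deltas": [[[0, 0, 0, 0, 0, 0], [0, 0, 0, 0, 0, -0.02], [0, 0, 0, 0, 0, -0.03], [0, 0, 0, 0, 0, -0.03]]], "squeeze": 28}}

```text
time: 7.92
position: [0.5241, -0.1037, 0.1243]
eef_rot: [0.962, 0.271, 0.001, 0.0]
contact_force: [-0.9, 2.3, 9.6]
width: 0.0301
```

```bash
python3 g.py
```

```text
t 7.92 p [ 0.5241 -0.1037  0.1243] yaw 0.5495 tilt [0.0027 0.0004] F [-0.94  2.28  9.58] M [ 0.674  0.257 -0.185] w 0.0301 q [-0.22  0.43  1.9   0.    0.81  0.8 ]
tau6 -0.2981
```

>>> {"method": "drive_tool", "body": {"deltas": [[[0, 0, 0, 0, 0, -0.02], [0, 0, 0, 0, 0, -0.03], [0, 0, 0, 0, 0, -0.03]]]}}

```text
time: 8.17
position: [0.5241, -0.1037, 0.1243]
eef_rot: [0.958, 0.286, 0.001, 0.0]
contact_force: [-0.5, 3.2, 9.5]
width: 0.0305
```

```bash
python3 g.py
```

```text
t 8.17 p [ 0.5241 -0.1037  0.1243] yaw 0.5796 tilt [0.0026 0.0004] F [-0.48  3.16  9.46] M [ 0.731  0.254 -0.197] w 0.0305 q [-0.22  0.43  1.9   0.    0.81  0.77]
tau6 -0.2923
```

>>> {"method": "drive_tool", "body": {"deltas": [[[0, 0, 0, 0, 0, -0.02], [0, 0, 0, 0, 0, -0.04], [0, 0, 0, 0, 0, -0.06], [0, 0, 0, 0, 0, -0.06]]]}}

```text
time: 8.5
position: [0.5239, -0.1037, 0.1243]
eef_rot: [0.949, 0.315, 0.001, 0.0]
contact_force: [-1.1, 2.6, 10.1]
width: 0.0303
```

```bash
python3 g.py
```

```text
t 8.50 p [ 0.5239 -0.1037  0.1243] yaw 0.6400 tilt [0.0024 0.0005] F [-1.12  2.56 10.15] M [ 0.776  0.294 -0.104] w 0.0303 q [-0.22  0.43  1.9   0.    0.81  0.71]
tau6 -0.3996
```

>>> {"method": "drive_tool", "body": {"deltas": [[[0, 0, 0, 0, 0, -0.02], [0, 0, 0, 0, 0, -0.04], [0, 0, 0, 0, 0, -0.06], [0, 0, 0, 0, 0, -0.08], [0, 0, 0, 0, 0, -0.1], [0, 0, 0, 0, 0, -0.12], [0, 0, 0, 0, 0, -0.12]]]}}

```text
time: 9.08
position: [0.5238, -0.1036, 0.1243]
eef_rot: [0.929, 0.371, 0.001, 0.0]
contact_force: [-1.5, 3.8, 10.9]
width: 0.0304
```

```bash
python3 g.py
```

```text
t 9.08 p [ 0.5238 -0.1036  0.1243] yaw 0.7601 tilt [0.0021 0.0006] F [-1.49  3.78 10.94] M [ 0.806  0.353 -0.118] w 0.0304 q [-0.22  0.43  1.9   0.    0.81  0.59]
tau6 -0.3952
```

>>> {"method": "drive_tool", "body": {"deltas": [[[0, 0, 0, 0, 0, -0.02], [0, 0, 0, 0, 0, -0.04], [0, 0, 0, 0, 0, -0.06], [0, 0, 0, 0, 0, -0.08], [0, 0, 0, 0, 0, -0.1], [0, 0, 0, 0, 0, -0.12], [0, 0, 0, 0, 0, -0.14], [0, 0, 0, 0, 0, -0.14]]]}}

```text
time: 9.75
position: [0.5237, -0.1035, 0.1243]
eef_rot: [0.9, 0.435, 0.001, 0.0]
contact_force: [-1.6, 3.3, 10.3]
width: 0.0302
```

```bash
python3 g.py
```

```text
t 9.75 p [ 0.5237 -0.1035  0.1243] yaw 0.9001 tilt [0.0018 0.0007] F [-1.55  3.33 10.33] M [ 0.765  0.564 -0.147] w 0.0302 q [-0.22  0.43  1.9   0.    0.81  0.45]
tau6 -0.4075
```

Torque stays flat at 12, 18 and 28 N grip, so C looks loose. I have time, so I'll feel cap B as a contrast check.

>>> {"method": "drive_tool", "body": {"deltas": [[[0, 0, 0, 0, 0, 0], [0, 0, 0, 0, 0, 0], [0, 0, 0, 0, 0, 0], [0, 0, 0, 0, 0, 0], [0, 0, -20, 0, 0, 0], [0, 0, -45, 0, 0, 0], [0, 0, -45, 0, 0, 0], [0, 0, -45, 0, 0, 0]]], "fingers": 60}}

```text
time: 10.42
position: [0.5238, -0.1041, 0.169]
eef_rot: [0.9, 0.435, 0.001, 0.001]
contact_force: [0.3, 0.1, -0.8]
width: 0.0599
```

```bash
python3 g.py
python3 - <<'E'
from h import *
from workcell import bot
go(bot.sense(),[.552,.0482,.17],-.0628)
E
```

```text
t 10.42 p [ 0.5238 -0.1041  0.169 ] yaw 0.8998 tilt [ 0.003  -0.0006] F [ 0.31  0.1  -0.78] M [-0.055  0.029  0.033] w 0.0599 q [-0.22  0.36  1.87  0.    0.9   0.45]
tau6 0.0012
delta [136.8, -72.6, -1.0] [0.0018, -0.0026, 0.9626]
```

>>> {"method": "drive_tool", "body": {"deltas": [[[34, -18, -1, 0, 0, 0.11], [68, -36, -1, 0, 0, 0.22], [103, -54, -1, 0, 0, 0.33], [136.8, -72.6, -1, 0, 0, 0.44], [136.8, -72.6, -1, 0, 0, 0.55], [136.8, -72.6, -1, 0, 0, 0.66], [136.8, -72.6, -1, 0, 0, 0.77], [136.8, -72.6, -1, 0, 0, 0.88], [136.8, -72.6, -1, 0.002, -0.002, 0.962], [136.8, -72.6, -1, 0.002, -0.002, 0.962]]]}}

```text
time: 11.25
position: [0.5503, 0.0484, 0.1675]
eef_rot: [0.999, -0.032, -0.002, -0.0]
contact_force: [0.2, 0.1, 0.2]
width: 0.0601
```

>>> {"method": "drive_tool", "body": {"deltas": [[[0, 0, 0, 0, 0, 0], [0, 0, 0, 0, 0, 0]]]}}

```text
time: 11.42
position: [0.5507, 0.0483, 0.1681]
eef_rot: [1.0, -0.03, -0.002, -0.0]
contact_force: [-0.3, -0.2, -0.1]
width: 0.0601
```

```bash
python3 g.py
python3 - <<'E'
from h import *
from workcell import bot,viewer
d=viewer.capture("wrist"); cv2.imwrite("pics/w3.png",d["pixels"])
go(bot.sense(),[.552,.0482,.1235],-.0628)
E
```

```text
t 11.42 p [0.5507 0.0483 0.1681] yaw -0.0597 tilt [-0.0035  0.0009] F [-0.29 -0.23 -0.1 ] M [ 0.033 -0.004 -0.017] w 0.0601 q [0.07 0.39 1.83 0.   0.92 1.69]
tau6 0.0147
delta [1.4, 0.0, 44.7] [-0.0007, 0.0034, 0.0025]
```

View pics/w3.png

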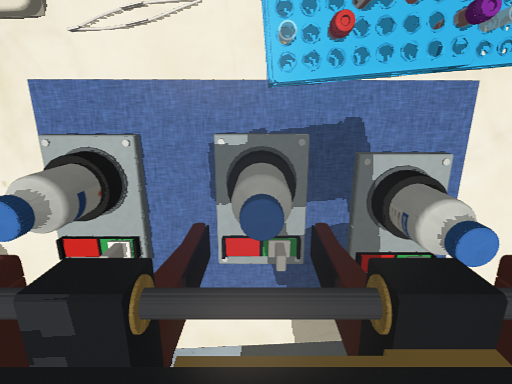

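Cap B is centred at (262,216) between tips at 207 and 314. I'll descend and grip.

>>> {"method": "drive_tool", "body": {"deltas": [[[1, 0, 22, 0, 0.003, 0], [1.4, 0, 44, 0, 0.003, 0], [1.4, 0, 44, 0, 0.003, 0], [1.4, 0, 44, 0, 0.003, 0], [1.4, 0, 44, 0, 0.003, 0]]]}}

```text
time: 11.88
position: [0.5528, 0.0483, 0.1253]
eef_rot: [1.0, -0.031, 0.0, -0.0]
contact_force: [-0.2, -0.1, 0.8]
width: 0.0598
```

>>> {"method": "drive_tool", "body": {"deltas": [[[0, 0, 0, 0, 0, 0], [0, 0, 0, 0, 0, 0], [0, 0, 0, 0, 0, 0], [0, 0, 0, 0, 0, 0], [0, 0, 0, 0, 0, 0], [0, 0, 0, 0, 0, 0]]], "fingers": 20, "squeeze": 18}}

```text
time: 12.38
position: [0.5526, 0.0481, 0.125]
eef_rot: [1.0, -0.031, 0.001, -0.0]
contact_force: [-0.4, -1.7, 2.9]
width: 0.0307
```

```bash
python3 g.py
```

```text
t 12.38 p [0.5526 0.0481 0.125 ] yaw -0.0620 tilt [0.0011 0.0004] F [-0.39 -1.69  2.91] M [-0.266 -0.016  0.023] w 0.0307 q [0.07 0.46 1.85 0.   0.83 1.7 ]
tau6 0.0003
```

>>> {"method": "drive_tool", "body": {"deltas": [[[0, 0, 0, 0, 0, -0.02], [0, 0, 0, 0, 0, -0.04], [0, 0, 0, 0, 0, -0.06], [0, 0, 0, 0, 0, -0.08], [0, 0, 0, 0, 0, -0.08]]]}}

```text
time: 12.8
position: [0.5527, 0.0482, 0.125]
eef_rot: [1.0, 0.01, 0.001, -0.0]
contact_force: [-0.7, -1.5, 5.6]
width: 0.0305
```

```bash
python3 g.py
```

```text
t 12.80 p [0.5527 0.0482 0.125 ] yaw 0.0201 tilt [0.0012 0.0006] F [-0.74 -1.55  5.65] M [-0.387  0.09   0.021] w 0.0305 q [0.07 0.46 1.85 0.   0.83 1.62]
tau6 -0.2667
```

>>> {"method": "drive_tool", "body": {"deltas": [[[0, 0, 0, 0, 0, -0.02], [0, 0, 0, 0, 0, -0.03], [0, 0, 0, 0, 0, -0.03]]]}}

```text
time: 13.05
position: [0.5527, 0.0482, 0.125]
eef_rot: [1.0, 0.025, 0.001, -0.0]
contact_force: [-0.4, -2.2, 5.8]
width: 0.0303
```

```bash
python3 g.py
```

```text
t 13.05 p [0.5527 0.0482 0.125 ] yaw 0.0497 tilt [0.0011 0.0007] F [-0.4  -2.23  5.77] M [-0.455  0.106 -0.02 ] w 0.0303 q [0.07 0.46 1.85 0.   0.83 1.59]
tau6 -0.1554
```

>>> {"method": "drive_tool", "body": {"deltas": [[[0, 0, 0, 0, 0, -0.02], [0, 0, 0, 0, 0, -0.03], [0, 0, 0, 0, 0, -0.03]]]}}

```text
time: 13.3
position: [0.5527, 0.0482, 0.125]
eef_rot: [0.999, 0.04, 0.001, -0.0]
contact_force: [-1.1, -2.2, 5.8]
width: 0.0301
```

```bash
python3 g.py
```

```text
t 13.30 p [0.5527 0.0482 0.125 ] yaw 0.0795 tilt [0.0011 0.0007] F [-1.14 -2.19  5.75] M [-0.416  0.105 -0.087] w 0.0301 q [0.07 0.46 1.85 0.   0.83 1.56]
tau6 -0.2057
```

>>> {"method": "drive_tool", "body": {"deltas": [[[0, 0, 0, 0, 0, -0.02], [0, 0, 0, 0, 0, -0.03], [0, 0, 0, 0, 0, -0.03]]]}}

```text
time: 13.55
position: [0.5527, 0.0482, 0.125]
eef_rot: [0.999, 0.055, 0.001, -0.0]
contact_force: [-0.8, -2.4, 5.8]
width: 0.0305
```

```bash
python3 g.py
```

```text
t 13.55 p [0.5527 0.0482 0.125 ] yaw 0.1094 tilt [0.0012 0.0007] F [-0.79 -2.38  5.77] M [-0.397  0.107 -0.013] w 0.0305 q [0.07 0.46 1.85 0.   0.83 1.53]
tau6 -0.2131
```

>>> {"method": "drive_tool", "body": {"deltas": [[[0, 0, 0, 0, 0, -0.02], [0, 0, 0, 0, 0, -0.03], [0, 0, 0, 0, 0, -0.03]]]}}

```text
time: 13.8
position: [0.5527, 0.0482, 0.125]
eef_rot: [0.998, 0.07, 0.001, -0.0]
contact_force: [-0.2, -1.7, 6.2]
width: 0.0307
```

```bash
python3 g.py
```

```text
t 13.80 p [0.5527 0.0482 0.125 ] yaw 0.1393 tilt [0.0012 0.0008] F [-0.19 -1.7   6.24] M [-0.339  0.075 -0.168] w 0.0307 q [0.07 0.46 1.85 0.   0.83 1.5 ]
tau6 -0.2850
```

>>> {"method": "drive_tool", "body": {"deltas": [[[0, 0, 0, 0, 0, -0.02], [0, 0, 0, 0, 0, -0.03], [0, 0, 0, 0, 0, -0.03]]]}}

```text
time: 14.05
position: [0.5527, 0.0482, 0.125]
eef_rot: [0.996, 0.084, 0.001, -0.0]
contact_force: [-0.2, -2.4, 6.2]
width: 0.031
```

```bash
python3 g.py
```

```text
t 14.05 p [0.5527 0.0482 0.125 ] yaw 0.1690 tilt [0.0011 0.0009] F [-0.22 -2.43  6.22] M [-0.374  0.054 -0.235] w 0.0310 q [0.07 0.46 1.85 0.   0.83 1.47]
tau6 -0.3631
```

Cap B's torque climbs steadily, to about 0.16–0.2 N m, without giving, so it is tight. That contrasts with C's plateau at +0.05. I'll unwind B, release it and go to tab C.

>>> {"method": "drive_tool", "body": {"deltas": [[[0, 0, 0, 0, 0, 0.03], [0, 0, 0, 0, 0, 0.05], [0, 0, 0, 0, 0, 0.05]]]}}

```text
time: 14.3
position: [0.5527, 0.0482, 0.125]
eef_rot: [0.998, 0.059, 0.001, -0.0]
contact_force: [-0.1, -2.0, 5.2]
width: 0.0302
```

>>> {"method": "drive_tool", "body": {"deltas": [[[0, 0, 0, 0, 0, 0], [0, 0, 0, 0, 0, 0], [0, 0, 0, 0, 0, 0], [0, 0, 0, 0, 0, 0], [0, 0, -20, 0, 0, 0], [0, 0, -45, 0, 0, 0], [0, 0, -45, 0, 0, 0], [0, 0, -45, 0, 0, 0]]], "fingers": 60}}

```text
time: 14.97
position: [0.5531, 0.0483, 0.1706]
eef_rot: [0.998, 0.059, 0.001, -0.0]
contact_force: [0.9, -0.1, 0.3]
width: 0.06
```

```bash
python3 g.py
python3 - <<'E'
from h import *
from workcell import bot
go(bot.sense(),[.4465,-.123,.165],-.0628)
E
```

```text
t 14.97 p [0.5531 0.0483 0.1706] yaw 0.1181 tilt [0.0029 0.001 ] F [ 0.91 -0.08  0.32] M [-0.027  0.031  0.009] w 0.0600 q [0.07 0.39 1.83 0.   0.92 1.52]
tau6 -0.0008
delta [-126.1, 157.6, 5.1] [-0.0009, -0.003, 0.1809]
```

>>> {"method": "drive_tool", "body": {"deltas": [[[-25, 31, 5, 0, 0, 0.06], [-50, 63, 5, 0, 0, 0.12], [-75, 94, 5, 0, 0, 0.18], [-100, 125, 5, 0, 0, 0.181], [-126, 157.6, 5, 0, -0.003, 0.181], [-126, 157.6, 5, 0, -0.003, 0.181], [-126, 157.6, 5, 0, -0.003, 0.181], [-126, 157.6, 5, 0, -0.003, 0.181], [-126, 157.6, 5, 0, -0.003, 0.181]]], "fingers": 44}}

```text
time: 15.72
position: [0.4462, -0.1223, 0.1641]
eef_rot: [1.0, -0.031, -0.001, -0.0]
contact_force: [-0.1, 0.0, 0.1]
width: 0.0439
```

```bash
python3 g.py
python3 - <<'E'
from h import *
from workcell import bot,viewer
import pickle
d=viewer.capture("wrist"); cv2.imwrite("pics/w4.png",d["pixels"]); pickle.dump(cam(d),open("w4.pkl","wb"))
cv2.imwrite("pics/w4z.png",cv2.resize(d["pixels"][170:300,160:360],None,fx=4,fy=4,interpolation=cv2.INTER_CUBIC))
E
```

```text
t 15.72 p [ 0.4462 -0.1223  0.1641] yaw -0.0621 tilt [-0.0028  0.001 ] F [-0.06  0.04  0.07] M [ 0.007 -0.034 -0.046] w 0.0439 q [-0.29  0.28  2.02  0.    0.85  1.34]
tau6 0.0045
```

View pics/w4z.png

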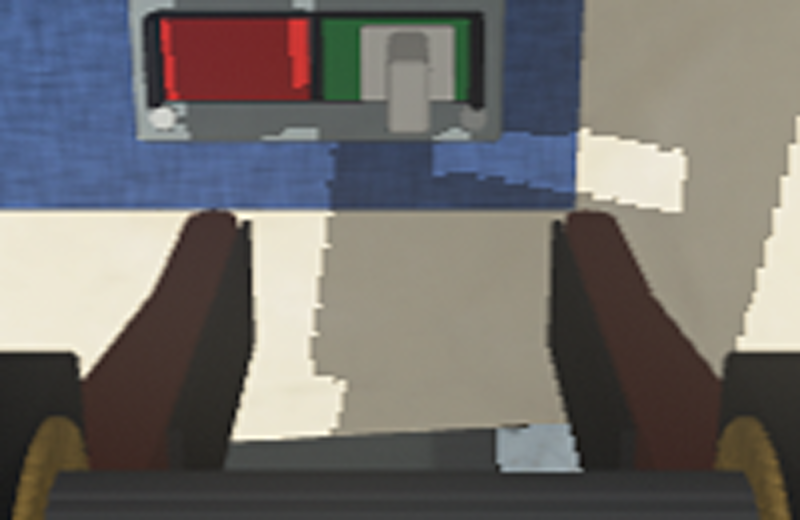

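The fin top is at zoom (409,97), nearly centred between the tips (251 and 550).

Run:
```python
from h import *
from workcell import bot
import pickle
W=pickle.load(open("w4.pkl","rb"))
zz=lambda x,y:(160+(x+.5)/4-.5,170+(y+.5)/4-.5)
for p in [(409,97),(409,60),(409,133),(388,97),(430,97)]: print(plane(W,*zz(*p),.063))
print("track",[np.round(plane(W,*zz(*p),.012)[:2],4).tolist() for p in [(145,105),(482,108)]])
go(bot.sense(),[.4462,-.1232,.045],-.0628)
```

```text
[ 0.44644406 -0.12378881  0.063     ]
[ 0.45518223 -0.12430706  0.063     ]
[ 0.43779319 -0.12327573  0.063     ]
[ 0.4467363  -0.11896986  0.063     ]
[ 0.44615183 -0.12860745  0.063     ]
track [[0.4343, -0.0505], [0.4279, -0.1431]]
delta [0.3, 1.2, 119.1] [-0.0007, 0.0028, 0.0014]
```

>>> {"method": "drive_tool", "body": {"deltas": [[[0.2, 1.5, 35, 0, 0.003, 0], [0.2, 1.5, 70, 0, 0.003, 0], [0.2, 1.5, 100, 0, 0.003, 0], [0.2, 1.5, 123, 0, 0.003, 0], [0.2, 1.5, 123, 0, 0.003, 0], [0.2, 1.5, 123, 0, 0.003, 0], [0.2, 1.5, 123, 0, 0.003, 0]]]}}

```text
time: 16.35
position: [0.4465, -0.124, 0.0422]
eef_rot: [1.0, -0.031, 0.001, -0.0]
contact_force: [-0.7, 0.0, -0.5]
width: 0.0436
```

>>> {"method": "drive_tool", "body": {"deltas": [[[0, 0, 0, 0, 0, 0], [0, 0, 0, 0, 0, 0], [0, 0, 0, 0, 0, 0], [0, 0, 0, 0, 0, 0], [0, 0, 0, 0, 0, 0], [0, 0, 0, 0, 0, 0]]], "fingers": 4, "squeeze": 10}}

```text
time: 16.85
position: [0.4457, -0.1246, 0.0418]
eef_rot: [0.999, -0.032, 0.001, -0.0]
contact_force: [-0.6, 0.8, 5.3]
width: 0.01
```

```bash
python3 g.py
```

```text
t 16.85 p [ 0.4457 -0.1246  0.0418] yaw -0.0634 tilt [0.0012 0.0004] F [-0.58  0.83  5.34] M [ 0.073  0.108 -0.002] w 0.0100 q [-0.3   0.51  2.08  0.    0.55  1.33]
tau6 0.0170
```

>>> {"method": "drive_tool", "body": {"deltas": [[[0, -5, 0, 0, 0, 0], [0, -11, 0, 0, 0, 0], [0, -18, 0, 0, 0, 0], [0, -25, 0, 0, 0, 0], [0, -32, 0, 0, 0, 0], [0, -38, 0, 0, 0, 0], [0, -43, 0, 0, 0, 0], [0, -47, 0, 0, 0, 0], [0, -49, 0, 0, 0, 0], [0, -49, 0, 0, 0, 0]]]}}

```text
time: 17.68
position: [0.4489, -0.0751, 0.0418]
eef_rot: [1.0, -0.031, 0.0, -0.0]
contact_force: [-0.9, 1.1, 6.8]
width: 0.0102
```

```bash
python3 g.py
```

```text
t 17.68 p [ 0.4489 -0.0751  0.0418] yaw -0.0629 tilt [0.0009 0.0005] F [-0.92  1.12  6.78] M [0.236 0.092 0.011] w 0.0102 q [-0.19  0.5   2.1   0.    0.54  1.44]
tau6 0.0707
```

>>> {"method": "drive_tool", "body": {"deltas": [[[0, -1, 0, 0, 0, 0], [0, -1.5, 0, 0, 0, 0], [0, -2, 0, 0, 0, 0], [0, -2, 0, 0, 0, 0], [0, -2, 0, 0, 0, 0]]]}}

```text
time: 18.1
position: [0.449, -0.0746, 0.0418]
eef_rot: [1.0, -0.031, 0.001, 0.0]
contact_force: [-2.5, -10.9, 5.7]
width: 0.0099
```

```bash
python3 g.py
```

```text
t 18.10 p [ 0.449  -0.0746  0.0418] yaw -0.0624 tilt [ 0.001 -0.001] F [ -2.54 -10.92   5.69] M [-1.815e+00  4.430e-01  1.000e-03] w 0.0099 q [-0.19  0.5   2.1  -0.    0.54  1.44]
tau6 -0.0051
```

The end stop was reached: 50.0 mm of travel and 11 N of resistance. I'll ease off, open and raise.

>>> {"method": "drive_tool", "body": {"deltas": [[[0, 1, 0, 0, 0, 0], [0, 1, 0, 0, 0, 0]]]}}

```text
time: 18.27
position: [0.4489, -0.0748, 0.0418]
eef_rot: [0.999, -0.032, 0.0, -0.0]
contact_force: [-0.3, -1.2, 6.6]
width: 0.0102
```

>>> {"method": "drive_tool", "body": {"deltas": [[[0, 1, 0, 0, 0, 0], [0, 1, 0, 0, 0, 0], [0, 1, 0, 0, 0, 0], [0, 1, 0, 0, 0, 0], [0, 0, -30, 0, 0, 0], [0, 0, -70, 0, 0, 0], [0, 0, -110, 0, 0, 0], [0, 0, -150, 0, 0, 0], [0, 0, -190, 0, 0, 0], [0, 0, -190, 0, 0, 0]]], "fingers": 40}}

```text
time: 19.1
position: [0.4527, -0.0754, 0.2385]
eef_rot: [0.999, -0.032, 0.006, 0.001]
contact_force: [1.6, -0.3, 0.2]
width: 0.0396
```

```bash
python3 g.py
python3 - <<'E'
from workcell import viewer
import cv2
d=viewer.capture("wrist"); cv2.imwrite("pics/w5.png",d["pixels"])
d=viewer.capture("scene"); cv2.imwrite("pics/s5.png",cv2.resize(d["pixels"][150:300,150:350],None,fx=4,fy=4,interpolation=cv2.INTER_CUBIC))
E
```

```text
t 19.10 p [ 0.4527 -0.0754  0.2385] yaw -0.0631 tilt [ 0.0125 -0.0018] F [ 1.55 -0.27  0.23] M [-0.011 -0.054  0.012] w 0.0396 q [-0.19  0.15  1.98  0.    1.    1.44]
tau6 -0.0035
```

View pics/w5.png

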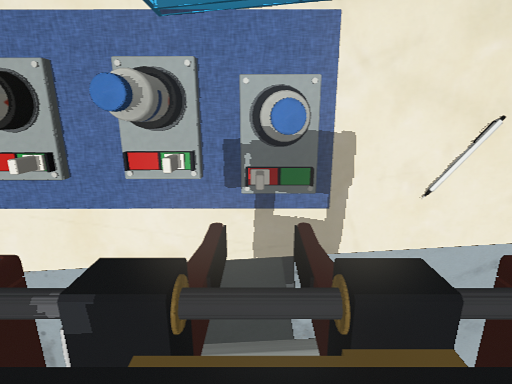

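View pics/s5.png

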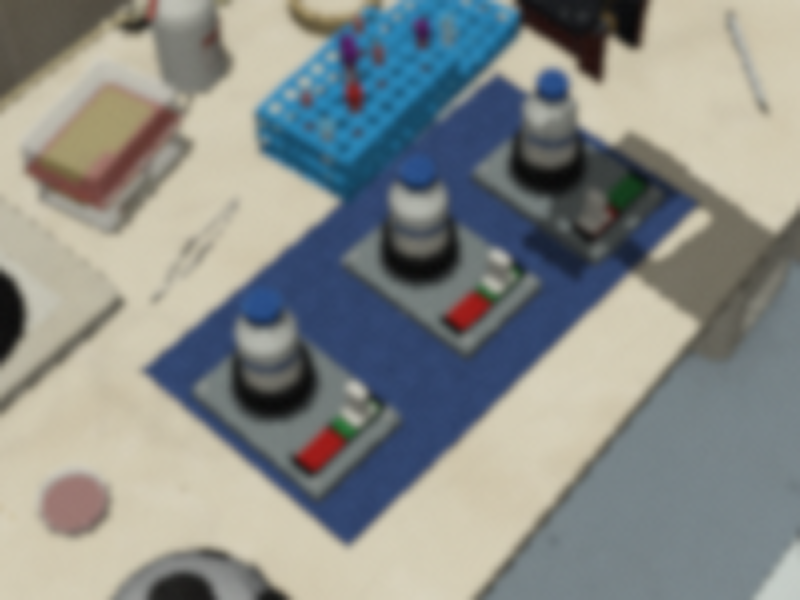

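Tab C is now at the red end (wrist view around (260,178)), and the other two tabs are still on green. The forceps, pen and dish lie as before, and the gripper is clear. I'll hand in.

```bash
python3 -c "
from workcell import ticket
print(ticket.close_job())"
```

```text
the job is handed in; nothing more can be done
None
```

The loose cap was on the right-hand bottle (nearest −y). I turned it on and slid its marker tab to the red end. The job was handed in at about 19 s.

- **Loose cap:** I turned it about 0.96 rad in total. The play ended at roughly 0.45 rad. The joint-6 torque then rose by only about 0.05 N m and stayed flat when I raised the grip from 18 to 28 N, so the thread gave way rather than slipping. I estimate the thread itself moved about 0.5 rad.
- **Contrast check:** on the middle cap the play ended near 0.18 rad. The torque then kept climbing to about 0.16 N m by joint torque (0.23 on one noisy wrist reading). It is tight, so I stopped there and unwound it. I did not feel the left cap, since the loose one was already found.
- **Tab:** it travelled 50.0 mm and met the end stop with about 11 N of resistance. The last pictures show it at the red end, the other two tabs at green, and the pen, forceps and dish apparently where they were.
- **Uncertain:** the wrist moment about the vertical axis was noisy, around ±0.04 N m. On the loose cap it read somewhat higher than the expected 0.06 N m, mostly 0.08–0.2, so I relied mainly on the joint-6 torque. The thread rotation itself could not be seen directly.

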